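# Tip the branch slices out of their hinged tray

## Task

Two equal hinged tip trays stand on the workbench. Lift the handle bar of the one that holds the two round branch slices until both have slid into the wooden box behind its hinge, then lower the tray gently all the way back onto its stand and let go. Leave the tray with the square blocks alone.

Things in the scene. Friction and masses are not known exactly. Their poses are not given: they have to be found in the camera images.
- tray_slices: Aluminium pan with the round slices, 140 mm long (x), 130 wide, walls 30. Origin: on the hinge, mid-width, pan floor level, 100 mm above the table. x points from handle to hinge and on to the box, y along the hinge, z up (vertical when lowered). Handle: 10 mm round bar along y, middle at x -195, z 12 mm; 108 mm free between its side rods, 50 mm clear of the pan, free below. Swings up 66 deg; falls if let go
- slice_a: Round branch slice, dark bark, pale faces: 46 mm across, 14 thick, 20 g, flat in the tray. Origin: centre of its underside. The slices slide out at 26 to 38 deg of tilt; 50 to 55 deg surely empties the tray. Pinched across, the bar turns between the fingers, so a gripper can stay upright while it carries the bar round the hinge; lifting it takes about 2.5 N.
- slice_b: Second, equal branch slice in the same tray; origin as slice_a. They must end in the open wooden box fixed to the stand just past the hinge: inside x 6 to 150 mm, y -75 to 75 mm in the lowered tray's frame; floor 10 mm, sides 80 mm, far wall 100 mm above the table.
- tray_blocks: The other tip tray, to be left alone: same make, size, frame, handle and box as tray_slices, on its own stand, but holding two square wooden blocks (40 x 40 x 14 mm).
Not all that is in view belongs to the job. What is shaped like the slice_a but green or pink is not meant.

How it is judged:
By the outcome, as a careful person would: the job done as asked, in the order asked, and still so for the second after the job is handed in, with the robot touching nothing.
It also fails if it takes over 45 s, if anything falls off the work surface, if the arm or the gripper's body presses on something with over 40 N, if the wrist force passes 120 N, or if a joint passes its speed limit or range.

## Robot

A 7-joint arm with a two-finger parallel gripper is mounted at the origin on the work surface. World frame = base frame: x ahead of the robot, y to its left, z up, the work surface at z = 0. Lengths are in m, angles in rad, forces in N, time in s.
With the tool pointing down it reaches from about 0.425 to 1.025 m from the base axis. Payload 9.4 kg.
Tool frame: the origin (TCP) lies at the very end of the fingers, on their centre line; the grasp point (between the pads) lies 19 mm behind it; z points along the fingers, y is the direction in which the jaws open and shut (so a half turn about z gives the same grasp; the last joint's range is limited). The gripper opens to 85 mm and grips with 20 to 120 N. Pads are 22 mm wide; open, the fingers measure 114 mm over their backs; the gripper's body (76 mm by 85 mm) begins 54 mm behind the grasp point. The pads swing forward as they close: fully open they stand 13 mm farther back than shut.
Start: joints at [1.224, 0.599, -0.003, 1.599, 0.002, 0.943, -0.08], TCP at [0.193, -0.699, 0.231] pointing down, gripper open.
Joint ranges: [-2.57, 2.57], [-0.35, 1.97], [-1.29, 1.29], [0.11, 2.56], [-1.05, 4.19], [0.11, 1.86], [-2.63, 2.63]. Speed limits (rad/s): [2.22, 2.22, 3.01, 3.01, 3.14, 3.14, 3.14].

## Interface

Orientations are given as a 3x3 rotation matrix whose columns are the frame's x, y, z axes.
In Python, from rig import bot gives the robot as it stands.
- The arm moves only by the tool apply_moves, never from a script. Its argument "motion" is a list of rows, each a list of 4 numbers: the shift along the world's x, y, z in cm, then the turn about the world's z in rad. A call has 1 to 8 rows; each row is the pose to reach, as a shift and turn from the pose commanded when the call began; what a row does not reach only later rows make up. A row lasts 1/8 s, in which the tool goes at most 62.5 mm and 10.7 degrees, less where a joint would pass 70% of its speed; a pose out of reach is approached as far as the arm can. A call with a gripper value outside its range is refused whole. "gripper" is the finger opening in cm, from 0 to 8.54, set as the call begins (left out, the last holds). The fingers move at their own pace and stop on an object; the grip force is fixed at half the most. Time passes only in rows, so rows that repeat a pose let the fingers close. It gives the time, the measured TCP pose, the force and the opening at its end, in the units of the state.
- bot.read_state(): the state, without advancing time (a new reading comes with each control period).
- bot.camera(name): name is "scene" or "top" or "wrist"; returns a dict with "frame" (420x560x3 uint8, red, green, blue), "z_map" (420x560 float32, m along the optical axis (not along the pixel's ray), 0 where there is no reading), "fx", "fy", "cx", "cy" (pixels), "R" (3x3) and "t" (3): a world point X has camera coordinates R X + t; the wrist camera has in their place "mount" (4x4, takes a point from camera to tool coordinates, whose origin is the TCP and whose axes are the flange's). Camera axes: x right, y down, z forward; pixel columns grow to the right and rows downward; lengths in m; the calibration is good to about 2 mm. A picture is of the moment at which its call begins: read the wrist's pose just before it.
- bot.job_done(): hands the job in, once; it reports no verdict.
The state is a dict: "t": time; "joint_pos": joint angles; "joint_vel": joint speeds; "tau": joint torques, N m; "eef_pos": TCP position; "eef_rot": TCP orientation; "contact_force": force on the tool from outside, world axes, zero at the start; "ft_torque": the same for the moment, N m; "grip_width": finger opening in m.
Only numpy, scipy, OpenCV 4.12 (cv2) and the standard library are available. Lean on these libraries where they do the work, as an engineer would, in place of code of your own. Each camera call takes 0.05 s, during which the arm holds its last target.

## Working session

There is one attempt and no reset: what is moved stays moved. The work goes in short steps, Python scripts to look and compute and a tool call to move; the robot and the scene stay as the last step left them, time stands still between calls to the robot, and variables do not carry over. Pictures are saved under pics/ and viewed, and the job is handed in when it is done.

Besides the shell and the picture viewer there is one more tool, called after "Emit:" as a command line: name --pt "numbers of a row" for each row, then --argument value for the rest. apply_moves: Moves the arm, as the interface text tells. Its arguments: {"type":"object","properties":{"motion":{"type":"array"},"gripper":{"type":"number"}},"required":["motion"]}

```bash
mkdir -p pics
python3 - <<'E'
from rig import bot
import cv2,numpy as np
s=bot.read_state();print(s['t'],s['eef_pos'],s['eef_rot'],s['grip_width'])
for n in("scene","top"):
    c=bot.camera(n);cv2.imwrite(f"pics/{n}0.png",c["frame"][:,:,::-1]);np.savez(f"{n}0.npz",**c)
    print(n,c["fx"],c["cx"],c["cy"],c["R"],c["t"])
E
```

```text
0.0 [ 0.19311313 -0.698314    0.23041444] [[ 9.63795069e-01  2.66643504e-01 -5.53289170e-04]
 [ 2.66644040e-01 -9.63793964e-01  1.46646267e-03]
 [-1.42234017e-04 -1.56090075e-03 -9.99998772e-01]] 0.08556329771709144
scene 466.70563477206946 284.2490117968501 208.96476769669255 [[ 0.76325295  0.6460914  -0.003292  ]
 [ 0.40844344 -0.48644554 -0.77236305]
 [-0.5006185   0.58816378 -0.63517279]] [-0.32230073 -0.16011668  1.48781575]
top 530.3435776696853 277.1790585031076 202.44860732076154 [[ 0.02203273 -0.99972837  0.00759889]
 [-0.99769333 -0.02247475 -0.06405387]
 [ 0.06420725 -0.00617008 -0.99791751]] [-0.07673514  0.4887541   1.14722988]
```

View pics/scene0.png

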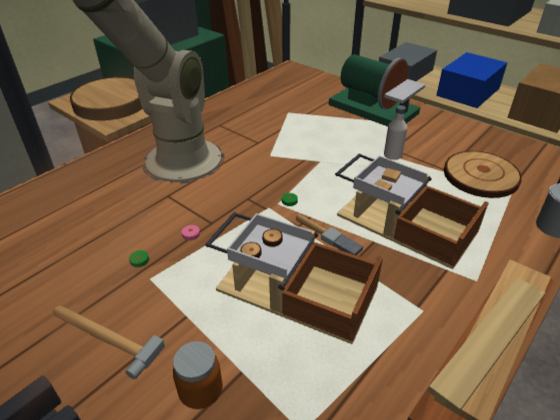

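View pics/top0.png

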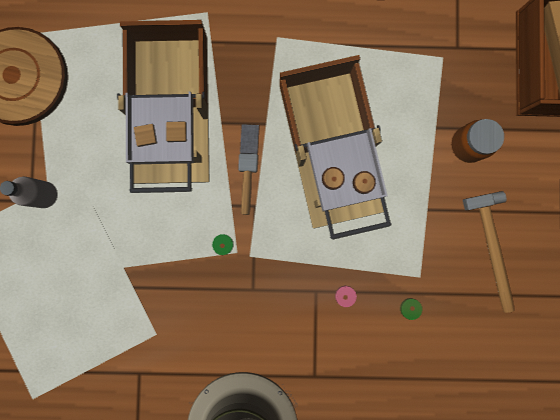

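The top view shows the slice tray on the right: slices at about (333,178) and (365,182), handle bar from (332,237) to (390,223), hinge near (345,140). The blocks tray is on the left. Next I'll measure the bar.

```bash
cat > h.py <<'E'
import numpy as np,cv2
def load(n): return dict(np.load(n))
def ray(c,uv,z):
    uv=np.atleast_2d(uv).astype(float)
    d=np.c_[(uv[:,0]-c['cx'])/c['fx'],(uv[:,1]-c['cy'])/c['fy'],np.ones(len(uv))]@c['R']
    o=-c['R'].T@c['t']; return o+d*((z-o[2])/d[:,2])[:,None]
def cloud(c):
    v,u=np.mgrid[:420,:560]; z=c['z_map']
    p=np.stack([(u-c['cx'])/c['fx']*z,(v-c['cy'])/c['fy']*z,z],-1)
    return (p-c['t'])@c['R']
E
python3 - <<'E'
from h import *
c=load('top0.npz');P=cloud(c);f=c['frame'].astype(int)
cv2.imwrite('pics/crop.png',cv2.resize(c['frame'][40:250,260:410,::-1],None,fx=4,fy=2.85*1.0,interpolation=0)[:600])
for n,(u0,u1,v0,v1) in dict(S=(300,400,190,245),B=(120,200,160,200)).items():
    m=np.zeros((420,560),bool);m[v0:v1,u0:u1]=1
    m&=(f.max(2)<90)&(P[...,2]>.08)
    v,u=np.nonzero(m);print(n,len(u),np.median(P[m],0))
    w=ray(c,np.c_[u,v],.112)
    # bar: near x-min
    uv=np.c_[u,v].astype(np.float32)
    hull=cv2.minAreaRect(w[:,:2].astype(np.float32)*1000);print(hull,cv2.boxPoints(hull).round(1).tolist())
    np.save('w'+n,w)
# slices
hsv=cv2.cvtColor(c['frame'],cv2.COLOR_RGB2HSV)
for p in [(333,178),(365,182),(134,237)]: print(hsv[p[1],p[0]],P[p[1],p[0]])
# pan walls: depth high
m=(P[...,2]>.12)&(P[...,2]<.16);m[:, :290]=0;m[:,400:]=0;m[:120]=0;m[230:]=0
m&=(hsv[...,1]<80)
v,u=np.nonzero(m);w=ray(c,np.c_[u,v],.13)
r=cv2.minAreaRect(w[:,:2].astype(np.float32)*1000);print('pan',len(u),r,cv2.boxPoints(r).round(1).tolist())
E
```

```text
S 480 [ 0.43927495 -0.23393365  0.11415056]
((469.2775573730469, -224.05694580078125), (85.61612701416016, 122.61570739746094), 14.440450668334961) [[412.5, -175.39999389648438], [443.1000061035156, -294.1000061035156], [526.0, -272.79998779296875], [495.3999938964844, -154.0]]
B 602 [0.51241357 0.17204917 0.11459663]
((531.4202270507812, 171.35763549804688), (62.62532424926758, 133.0120391845703), 3.1034018993377686) [[496.6000061035156, 236.10000610351562], [503.79998779296875, 103.30000305175781], [566.2999877929688, 106.5999984741211], [559.0999755859375, 239.5]]
[ 11 160 115] [ 0.5360644  -0.17674744  0.11287154]
[ 11 158 116] [ 0.52908072 -0.24091078  0.11615431]
[ 35  17 185] [ 0.4077497   0.24904221 -0.00133774]
pan 515 ((527.6578979492188, -209.17822265625), (192.53665161132812, 130.79733276367188), 14.280436515808105) [[418.20001220703125, -169.5], [450.5, -296.29998779296875], [637.0999755859375, -248.8000030517578], [604.7999877929688, -122.0999984741211]]
```

View pics/crop.png

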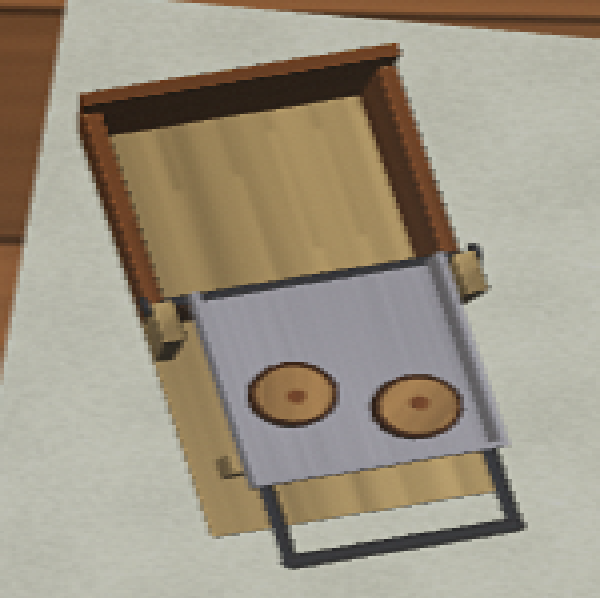

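Bar centre is about (0.4326, -0.2335, 0.112) and the tray's x-axis yaw is 14.4°. The hinge worked out from the bar agrees with the pan edge within 1 mm. I'll move above the bar with the jaws along the tray's x-axis.

Emit:
apply_moves --pt "3 5.8 0 0.18" --pt "6 11.6 0 0.36" --pt "9 17.4 0 0.54" --pt "12 23.2 0 0.72" --pt "15 29 0 0.9" --pt "18 34.8 0 1.08" --pt "21 40.6 0 1.26" --pt "24 46.5 0 1.44" --gripper 4

```text
t: 1.1
eef_pos: [0.4232, -0.2527, 0.2313]
eef_rot: [[-0.144, 0.99, 0.0], [0.99, 0.144, -0.0], [-0.0, 0.0, -1.0]]
contact_force: [0.5, -0.3, -1.1]
grip_width: 0.0397
```

Emit:
apply_moves --pt "0 0 0 0.114" --pt "0 0 0 0.114" --pt "0 0 0 0.114"

```text
t: 1.48
eef_pos: [0.4221, -0.2553, 0.2311]
eef_rot: [[-0.246, 0.969, -0.001], [0.969, 0.246, -0.0], [0.0, -0.001, -1.0]]
contact_force: [0.4, 0.3, 0.3]
grip_width: 0.04
```

Run:
```python
from rig import bot
from h import *
s=bot.read_state();c=bot.camera("wrist");cv2.imwrite("pics/w1.png",c["frame"][:,:,::-1])
print(s['t'],s['eef_pos'],np.degrees(np.arctan2(s['eef_rot'][1][1],s['eef_rot'][0][1])),s['joint_pos'],s['contact_force'],s['grip_width'])
np.savez('w1.npz',**c,p=s['eef_pos'],Rt=s['eef_rot']);print(c['mount'])
M=np.eye(4);M[:3,:3]=s['eef_rot'];M[:3,3]=s['eef_pos'];M=M@c['mount']
c['R']=M[:3,:3].T;c['t']=-M[:3,:3].T@M[:3,3]
P=cloud(c);f=c['frame'].astype(int)
m=(f.max(2)<100)&(P[...,2]>.09)&(P[...,2]<.125)&(c['z_map']>.05)&(np.hypot(P[...,0]-.433,P[...,1]+.2335)<.05)
print(m.sum(),P[m].mean(0) if m.any() else 0)
if m.any():
    v,u=np.nonzero(m);w=ray(c,np.c_[u,v],.112)[:,:2]
    a=np.radians(14.44);x=np.array([np.cos(a),np.sin(a)]);y=np.array([-x[1],x[0]])
    q=(w-[.4326,-.2335]);print(np.percentile(q@x,[2,50,98]),np.percentile(q@y,[2,98]),np.polyfit(q@y,q@x,1),np.percentile(P[m][:,2],[5,50,95]))
```

```text
1.475 [ 0.42209427 -0.25528194  0.23106275] 14.260885492462213 [ 0.8028569   0.35987795 -0.49005303  2.09788194  0.24887449  0.73925556
  0.40295396] [0.35318721 0.32850196 0.26556544] 0.039988463163360535
[[-7.44978160e-04 -9.63319272e-01 -2.68356900e-01  6.77055639e-02]
 [ 9.99999238e-01 -9.81924200e-04  7.48737645e-04 -5.40508028e-04]
 [-9.84779537e-04 -2.68356138e-01  9.63319269e-01 -1.42482486e-01]
 [ 0.00000000e+00  0.00000000e+00  0.00000000e+00  1.00000000e+00]]
1371 [ 0.4306626  -0.23141852  0.11604965]
[-0.00525746 -0.00110482  0.00300091] [-0.04884632  0.04795647] [ 0.00498111 -0.00113687] [0.11438633 0.11609387 0.1174689 ]
```

View pics/w1.png

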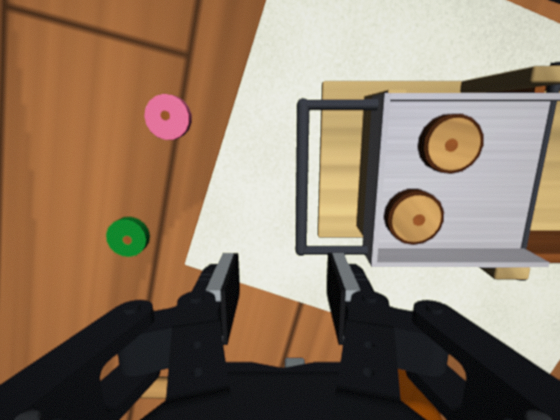

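The wrist view shows the bar at columns ~302, rows 105–250. It agrees with the top view within about 1 mm. I'll centre over it and go down.

Emit:
apply_moves --pt "1.0 2.2 0 0.003" --pt "1.0 2.2 0 0.003" --pt "1.0 2.2 -4 0.003" --pt "1.0 2.2 -8 0.003" --pt "1.0 2.2 -11 0.003" --pt "1.0 2.2 -13 0.003" --pt "1.0 2.2 -13.8 0.003" --pt "1.0 2.2 -13.8 0.003"

```text
t: 2.52
eef_pos: [0.4324, -0.233, 0.0931]
eef_rot: [[-0.252, 0.968, -0.001], [0.968, 0.252, -0.0], [0.0, -0.001, -1.0]]
contact_force: [-0.7, -0.2, 0.4]
grip_width: 0.04
```

Run:
```python
from rig import bot
from h import *
s=bot.read_state();print(s['t'],s['eef_pos'],s['contact_force'],s['joint_pos'])
c=bot.camera("wrist");d=bot.camera("scene");cv2.imwrite("pics/w2.png",np.hstack([cv2.resize(x["frame"][:,:,::-1],(400,300)) for x in(c,d)]))
```

```text
2.525 [ 0.43242831 -0.23298306  0.09314454] [-0.67905787 -0.17819477  0.44616046] [ 0.61623672  0.56494941 -0.33535775  2.23008825  0.45756861  0.41100253
  0.16091294]
```

View pics/w2.png

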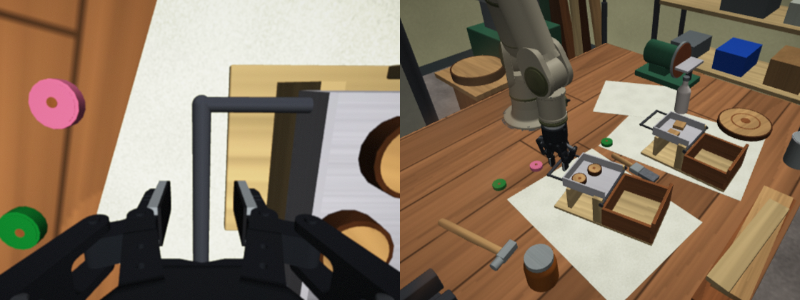

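The bar (col ~201) sits centred between the fingers (165 and 240). Closing.

Emit:
apply_moves --pt "0 0 0 0" --pt "0 0 0 0" --pt "0 0 0 0" --pt "0 0 0 0" --gripper 0

```text
t: 3.12
eef_pos: [0.4319, -0.233, 0.094]
eef_rot: [[-0.252, 0.968, -0.001], [0.968, 0.252, -0.001], [-0.001, -0.001, -1.0]]
contact_force: [-3.4, -0.5, 7.5]
grip_width: 0.008
```

Run:
```python
import numpy as np
r=np.hypot(195,12);a0=np.arctan2(12,195);x=np.array([np.cos(np.radians(14.44)),np.sin(np.radians(14.44))])
for t in range(0,57,2):
    a=a0+np.radians(t);d=(195-r*np.cos(a))/10;print(t,(d*x).round(2),round((r*np.sin(a)-12)/10,2))
```

```text
0 [0. 0.] 0.0
2 [0.05 0.01] 0.68
4 [0.13 0.03] 1.36
6 [0.22 0.06] 2.03
8 [0.35 0.09] 2.7
10 [0.49 0.13] 3.37
12 [0.65 0.17] 4.03
14 [0.84 0.22] 4.68
16 [1.05 0.27] 5.33
18 [1.28 0.33] 5.97
20 [1.54 0.4 ] 6.6
22 [1.81 0.47] 7.22
24 [2.11 0.54] 7.83
26 [2.42 0.62] 8.43
28 [2.76 0.71] 9.01
30 [3.11 0.8 ] 9.59
32 [3.49 0.9 ] 10.15
34 [3.88 1.  ] 10.7
36 [4.29 1.1 ] 11.23
38 [4.72 1.22] 11.75
40 [5.16 1.33] 12.25
42 [5.63 1.45] 12.74
44 [6.11 1.57] 13.21
46 [6.6 1.7] 13.66
48 [7.11 1.83] 14.09
50 [7.64 1.97] 14.51
52 [8.17 2.1 ] 14.91
54 [8.72 2.25] 15.28
56 [9.29 2.39] 15.64
```

Gripped at 8 mm. I'll lift along the arc, 2° per row.

Emit:
apply_moves --pt "0.05 0.01 0.68 0" --pt "0.13 0.03 1.36 0" --pt "0.22 0.06 2.03 0" --pt "0.35 0.09 2.7 0" --pt "0.49 0.13 3.37 0" --pt "0.65 0.17 4.03 0" --pt "0.84 0.22 4.68 0" --pt "1.05 0.27 5.33 0"

```text
t: 4.12
eef_pos: [0.4418, -0.2304, 0.147]
eef_rot: [[-0.252, 0.968, -0.002], [0.968, 0.252, -0.001], [-0.0, -0.002, -1.0]]
contact_force: [-3.4, -4.8, -2.5]
grip_width: 0.0074
```

Run:
```python
from rig import bot
from h import *
c=bot.camera("wrist");d=bot.camera("scene");cv2.imwrite("pics/w3.png",np.hstack([cv2.resize(x["frame"][:,:,::-1],(400,300)) for x in(c,d)]))
s=bot.read_state();print(s['t'],s['eef_pos'],s['contact_force'],s['grip_width'],s['ft_torque'])
```

```text
4.225 [ 0.44192546 -0.23041565  0.14725384] [-4.87620076 -4.41717445 -0.36337906] 0.007814537902775247 [-1.006744    1.17915939 -0.09406671]
```

View pics/w3.png

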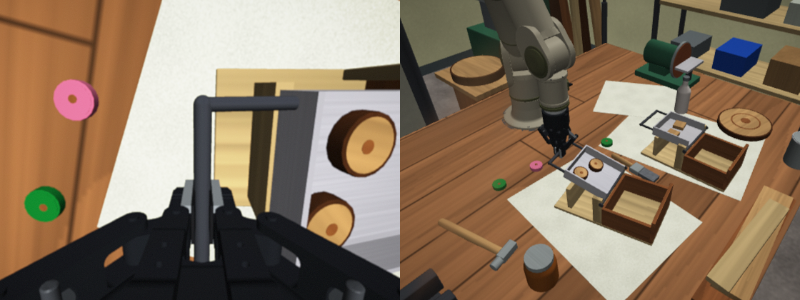

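The bar is held, the tray is tilting with low forces, and the slices are still in place. I'll keep going to 32°.

Emit:
apply_moves --pt "0.23 0.06 0.64 0" --pt "0.49 0.13 1.27 0" --pt "0.76 0.2 1.89 0" --pt "1.06 0.27 2.5 0" --pt "1.37 0.35 3.1 0" --pt "1.71 0.44 3.68 0" --pt "2.06 0.53 4.26 0" --pt "2.44 0.63 4.82 0"

```text
t: 5.22
eef_pos: [0.4647, -0.2246, 0.195]
eef_rot: [[-0.252, 0.968, -0.005], [0.968, 0.252, -0.001], [0.0, -0.005, -1.0]]
contact_force: [-11.0, -6.2, 3.2]
grip_width: 0.0076
```

Emit:
apply_moves --pt "0.39 0.1 0.55 0" --pt "0.8 0.2 1.08 0" --pt "1.23 0.32 1.6 0" --pt "1.67 0.43 2.1 0" --pt "2.14 0.55 2.59 0" --pt "2.62 0.67 3.06 0" --pt "3.11 0.8 3.51 0" --pt "3.62 0.93 3.94 0"

```text
t: 6.22
eef_pos: [0.4991, -0.2159, 0.2349]
eef_rot: [[-0.251, 0.968, -0.008], [0.968, 0.251, -0.003], [-0.0, -0.009, -1.0]]
contact_force: [-19.4, -6.3, 16.0]
grip_width: 0.0078
```

Emit:
apply_moves --pt "0.53 0.14 0.42 0" --pt "1.06 0.27 0.82 0" --pt "1.33 0.34 1.0 0" --pt "1.33 0.34 1.0 0" --pt "1.33 0.34 1.0 0" --pt "1.33 0.34 1.0 0" --pt "1.33 0.34 1.0 0" --pt "1.33 0.34 1.0 0"

```text
t: 7.22
eef_pos: [0.5127, -0.2125, 0.246]
eef_rot: [[-0.251, 0.968, -0.007], [0.968, 0.251, -0.003], [-0.001, -0.008, -1.0]]
contact_force: [-20.3, -5.4, 25.5]
grip_width: 0.0077
```

Run:
```python
from rig import bot
from h import *
c=bot.camera("top");d=bot.camera("scene");cv2.imwrite("pics/w4.png",np.hstack([cv2.resize(c["frame"][30:240,250:450,::-1],(400,420)),cv2.resize(d["frame"][150:350,180:400,::-1],(400,420))]))
s=bot.read_state();print(s['t'],s['eef_pos'],s['contact_force'],s['grip_width'])
```

```text
7.325 [ 0.51275256 -0.21248661  0.24595456] [-22.26606136  -4.03472293  24.65951907] 0.0076399056451653125
```

View pics/w4.png

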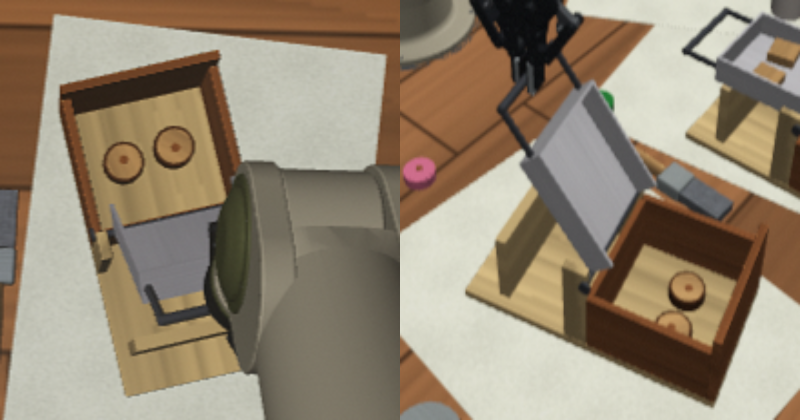

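Both slices lie in the box, at about (123,160) and (174,147) in the crop, and the tray is empty. Now I'll lower it along the arc, easing a little outward to relieve the radial load.

Emit:
apply_moves --pt "-0.79 -0.2 -0.26 0" --pt "-1.32 -0.33 -0.67 0" --pt "-1.84 -0.46 -1.09 0" --pt "-2.34 -0.59 -1.54 0" --pt "-2.8 -0.71 -2.01 0" --pt "-3.26 -0.83 -2.49 0" --pt "-3.7 -0.94 -3.0 0" --pt "-4.12 -1.05 -3.52 0"

```text
t: 8.32
eef_pos: [0.4754, -0.2219, 0.2088]
eef_rot: [[-0.253, 0.968, -0.0], [0.968, 0.253, -0.001], [-0.001, -0.0, -1.0]]
contact_force: [-3.5, -5.2, 3.1]
grip_width: 0.0079
```

Emit:
apply_moves --pt "-0.4 -0.11 -0.54 0" --pt "-0.79 -0.21 -1.09 0" --pt "-1.16 -0.31 -1.65 0" --pt "-1.52 -0.4 -2.23 0" --pt "-1.85 -0.49 -2.81 0" --pt "-2.17 -0.57 -3.41 0" --pt "-2.46 -0.64 -4.02 0" --pt "-2.74 -0.71 -4.64 0"

```text
t: 9.32
eef_pos: [0.448, -0.2288, 0.1623]
eef_rot: [[-0.253, 0.968, -0.0], [0.968, 0.253, -0.0], [-0.0, -0.0, -1.0]]
contact_force: [-2.5, -5.0, 3.2]
grip_width: 0.0078
```

Emit:
apply_moves --pt "-0.25 -0.07 -0.63 0" --pt "-0.48 -0.13 -1.27 0" --pt "-0.7 -0.18 -1.93 0" --pt "-0.89 -0.23 -2.58 0" --pt "-1.05 -0.27 -3.23 0" --pt "-1.2 -0.31 -3.9 0" --pt "-1.26 -0.33 -4.23 0" --pt "-1.3 -0.34 -4.57 0"

```text
t: 10.32
eef_pos: [0.4346, -0.2323, 0.1165]
eef_rot: [[-0.252, 0.968, -0.001], [0.968, 0.252, -0.0], [0.0, -0.001, -1.0]]
contact_force: [-3.6, -5.5, 1.5]
grip_width: 0.0076
```

Emit:
apply_moves --pt "-0.05 -0.01 -0.33 0" --pt "-0.09 -0.02 -0.66 0" --pt "-0.13 -0.03 -1.0 0" --pt "-0.16 -0.04 -1.3 0" --pt "-0.19 -0.04 -1.6 0" --pt "-0.22 -0.05 -1.8 0" --pt "-0.24 -0.05 -2.0 0" --pt "-0.25 -0.06 -2.15 0"

```text
t: 11.32
eef_pos: [0.432, -0.2329, 0.095]
eef_rot: [[-0.252, 0.968, -0.002], [0.968, 0.252, -0.0], [0.0, -0.002, -1.0]]
contact_force: [-3.7, -5.7, 0.6]
grip_width: 0.008
```

Emit:
apply_moves --pt "0 0 -0.05 0" --pt "0 0 -0.1 0" --pt "0 0 -0.15 0" --pt "0 0 -0.2 0" --pt "0 0 -0.2 0" --pt "0 0 -0.2 0"

```text
t: 12.08
eef_pos: [0.4319, -0.2329, 0.0931]
eef_rot: [[-0.252, 0.968, -0.002], [0.968, 0.252, -0.0], [0.0, -0.002, -1.0]]
contact_force: [-4.3, -5.7, 0.2]
grip_width: 0.0075
```

There's no contact yet because the bar slid slightly in the pads. I'll go on down in small steps.

Emit:
apply_moves --pt "0 0 -0.05 0" --pt "0 0 -0.1 0" --pt "0 0 -0.15 0" --pt "0 0 -0.2 0" --pt "0 0 -0.2 0" --pt "0 0 -0.2 0"

```text
t: 12.82
eef_pos: [0.432, -0.233, 0.0927]
eef_rot: [[-0.252, 0.968, -0.001], [0.968, 0.252, -0.002], [-0.001, -0.001, -1.0]]
contact_force: [-9.0, -4.6, 28.8]
grip_width: 0.0075
```

The tray is seated (28.8 N up). I'll ease off to just touching, then open.

Emit:
apply_moves --pt "0 0 0.05 0" --pt "0 0 0.1 0" --pt "0 0 0.1 0"

```text
t: 13.2
eef_pos: [0.432, -0.233, 0.0929]
eef_rot: [[-0.252, 0.968, -0.001], [0.968, 0.252, -0.001], [-0.001, -0.001, -1.0]]
contact_force: [-5.9, -4.3, 14.7]
grip_width: 0.0076
```

Emit:
apply_moves --pt "0 0 0 0" --pt "0 0 0 0" --pt "0 0 0 0" --pt "0 0 0 0" --gripper 4

```text
t: 13.7
eef_pos: [0.4331, -0.2321, 0.0923]
eef_rot: [[-0.254, 0.967, -0.0], [0.967, 0.254, 0.0], [0.0, 0.0, -1.0]]
contact_force: [-1.1, -0.4, -0.6]
grip_width: 0.0403
```

Run:
```python
from rig import bot
from h import *
s=bot.read_state();print(s['t'],s['eef_pos'],s['contact_force'],s['grip_width'])
c=bot.camera("wrist");cv2.imwrite("pics/w5.png",c["frame"][:,:,::-1])
```

```text
13.7 [ 0.43305691 -0.23213614  0.09225253] [-1.13812951 -0.41299571 -0.56584755] 0.040267867697752494
```

View pics/w5.png

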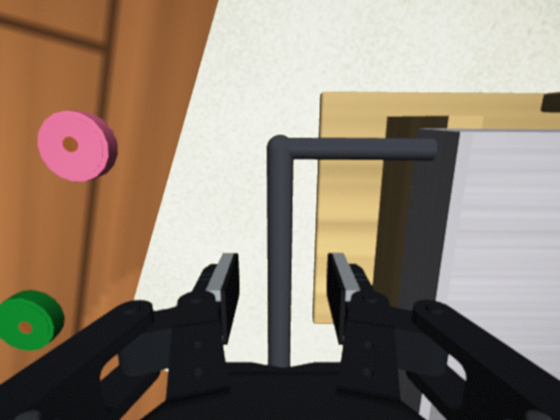

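The bar (col ~280) is free between the open fingers. Rising straight up, then backing away from the trays.

Emit:
apply_moves --pt "0 0 1 0" --pt "0 0 3 0" --pt "0 0 6 0" --pt "0 0 9 0" --pt "0 0 12 0" --pt "0 0 15 0" --pt "0 0 16 0" --pt "0 0 16 0"

```text
t: 14.75
eef_pos: [0.4329, -0.2326, 0.2528]
eef_rot: [[-0.253, 0.967, 0.001], [0.967, 0.253, -0.001], [-0.001, 0.001, -1.0]]
contact_force: [-0.2, -0.1, -0.2]
grip_width: 0.0398
```

Emit:
apply_moves --pt "-1 -4 0 0" --pt "-2 -8 0 0" --pt "-3 -13 0 0" --pt "-4 -18 0 0" --pt "-5 -22 0 0" --pt "-6 -25 0 0" --pt "-6 -25 0 0" --pt "-6 -25 0 0"

```text
t: 15.75
eef_pos: [0.373, -0.4813, 0.2512]
eef_rot: [[-0.254, 0.967, -0.001], [0.967, 0.254, 0.002], [0.002, -0.0, -1.0]]
contact_force: [0.0, 0.9, 0.6]
grip_width: 0.0401
```

Run:
```python
from rig import bot
from h import *
c=bot.camera("top");d=bot.camera("scene");cv2.imwrite("pics/w6.png",np.hstack([cv2.resize(x["frame"][:,:,::-1],(400,300)) for x in(c,d)]))
s=bot.read_state();print(s['t'],s['eef_pos'],s['contact_force'])
P=cloud(c);f=c['frame'].astype(int);P0=cloud(load('top0.npz'))
hsv=cv2.cvtColor(c['frame'],cv2.COLOR_RGB2HSV)
for n,(u0,u1,v0,v1) in dict(S=(300,400,215,245),B=(120,200,160,200)).items():
    for Q,g in((P0,load('top0.npz')['frame']),(P,c['frame'])):
        m=np.zeros((420,560),bool);m[v0:v1,u0:u1]=1;m&=(g.max(2)<90)&(Q[...,2]>.08)
        print(n,m.sum(),Q[m].mean(0))
```

```text
15.85 [ 0.37352059 -0.48105564  0.25189923] [ 0.36872588 -0.93877356 -0.53442992]
S 371 [ 0.43542691 -0.22353554  0.12587024]
S 371 [ 0.43553045 -0.22344779  0.12326297]
B 602 [0.52516472 0.17050414 0.12307795]
B 602 [0.52559184 0.17154471 0.11768333]
```

View pics/w6.png

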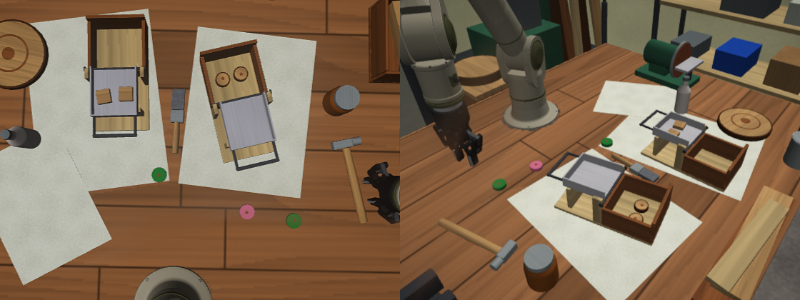

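The tray is back in its original place (same handle pixels), both slices are in the box, the blocks tray is unchanged, and the arm is clear.

```bash
python3 -c "
from rig import bot
print(bot.job_done())"
```

```text
the job is handed in; nothing more can be done
None
```

I tipped the slice tray to about 53°, and both slices slid into the wooden box. Then I lowered the tray until it rested on its stand, let go and moved the arm clear. The job was handed in at about 16 s, and no verdict was reported.

- **Slices and blocks:** The last top and scene pictures show both slices in the box. The blocks tray shows no visible change.
- **Tray position:** The handle covers the same number of pixels as before, and its measured x and y agree within 0.2 mm. The depth readings differed by about 3 mm on this tray and 5 mm on the untouched one, which I put down to sensor noise.
- **Forces:** In the readings after each move, the force on the gripper reached about 33 N at full tilt and about 30 N when the tray touched its stand. Both were from the fingers holding the bar.
- **Lowering:** The bar slid a little in the fingers during the swing. I had to go about 2 mm lower than planned to reach contact, and I eased off before releasing.

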